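Find the roller in the swivel-lid box

ROBOT

A 7-joint arm with a two-finger parallel gripper is mounted at the origin on the work surface. World frame = base frame: x ahead of the robot, y to its left, z up, the work surface at z = 0. Lengths are in m, angles in rad, forces in N, time in s.
With the tool pointing down it reaches from about 0.425 to 0.95 m from the base axis. Payload 16.7 kg.
Tool frame: the origin (TCP) lies on the centre line of the jaws, within the pads' length; the fingertips stand r.tips_ahead ahead of it and the grasp point (between the pads) lies 8 mm behind it (r.tips_ahead is the distance from the TCP to the fingertips, in m); z points along the fingers, x is the direction in which the jaws open and shut, and the axes are right-handed (so a half turn about z gives the same grasp; the last joint's range is limited). The gripper opens to 94 mm and grips with 3 to 60 N. Pads are 16 mm wide; open, the fingers measure 119 mm over their backs; the gripper's body (75 mm by 177 mm) begins 78 mm behind the grasp point.
Start: joints at [-1.47, 0.426, 0.074, 1.606, -0.034, 1.111, -0.067], TCP at [0.168, 0.654, 0.216] pointing down, gripper open.
Joint ranges: [-2.85, 2.85], [-0.5, 2.14], [-1.23, 1.37], [0.21, 2.46], [-1.02, 4.16], [0.16, 2.05], [-2.73, 2.73]. Speed limits (rad/s): [1.89, 1.89, 2.39, 2.39, 3.01, 3.01, 3.01].

INTERFACE

Orientations are given as a unit quaternion [x, y, z, w].
In Python, from plant import r gives the robot as it stands.
- The arm moves only by the shell command python3 -m creep 'ROWS' [FORCE]. ROWS is JSON, a list of rows, each a list of 3 entries, a list of its own where there are three numbers: the closure, from -1 (fully open) to 1 (shut), so that 0 is half open, then the shift along the world's x, y, z in mm, then the turn, a rotation vector about the world's x, y, z in degrees. A call has 1 to 12 rows; each row is the pose to reach, as a shift and turn from the pose commanded when the call began; what a row does not reach only later rows make up. A row lasts 1/8 s, in which the tool goes at most 62.5 mm and 10.7 degrees, less where a joint would pass 70% of its speed; a pose out of reach is approached as far as the arm can. A call with a gripper value outside its range is refused whole. The fingers move at their own pace and stop on an object; FORCE is the grip in N (left out, the last holds). Time passes only in rows, so rows that repeat a pose let the fingers close. It gives the time, the measured TCP pose, the force and the opening at its end, in the units of the state.
- r.read_state(): the state, without advancing time (a new reading comes with each control period).
- r.read_camera(name): name is "side" or "top"; returns a dict with "frame" (420x560x3 uint8, red, green, blue), "intrinsics" (3x3 intrinsics, pixels), "rvec" (rotation vector, rad) and "tvec" (3), from world to camera coordinates, as OpenCV has them. Camera axes: x right, y down, z forward; pixel columns grow to the right and rows downward; lengths in m; the calibration is good to about 2 mm. A picture is of the moment at which its call begins. There is no depth.
- r.job_done(): hands the job in, once; it reports no verdict.
Trained networks look in the newest picture that a camera, given by its name, has taken for a name from the list of things; names that differ only in an ending like _2 or _b are one class to them, and where a whole thing is asked for, a point or a joint stands for the part that bears it (a point fixed in the world has none). Each returns a list of dicts, best first, with "conf" (0 to 1); they miss things now and then, are a little off and sometimes report something else, mostly with a low value. They report only what shows in the picture. A call takes as long as a camera call. They do not tell look-alikes from the thing itself.
- r.boxes_of(camera, query): "extent" ([centre column, centre row, width, height] in pixels, round what is visible of it).
The state is a dict: "clock": time; "joint_pos": joint angles; "qd": joint speeds; "tau": joint torques, N m; "position": TCP position; "tool_rot": TCP orientation; "force": force on the tool from outside, world axes, zero at the start; "ft_torque": the same for the moment, N m; "width": finger opening in m.
Only numpy, scipy, OpenCV 4.12 (cv2) and the standard library are available. Lean on these libraries where they do the work, as an engineer would, in place of code of your own. Each camera call takes 0.05 s, during which the arm holds its last target.

TASK

One hair roller is still somewhere in the dark green box on the vanity. Swing the box's wooden lid right out of the way about its corner pivot, feel along the inside for the roller and lay it in the white dish, then swing the lid fully shut again. Leave the perfume bottle, the compact and the tweezers where they are.

Things in the scene. Friction and masses are not known exactly. Their poses are not given: they have to be found in the camera images.
- box_in (a point): Centre of the inner floor of the opaque dark green box, 6 mm above the table. Axes: y along the box, x across it (away from the robot), z up. Outside 104 mm (x) by 206 mm (y), walls 5 mm; the box is fixed. The floor is flat within 14 mm of its long centre line, then slopes up at 15 degrees to the long walls, so things rest near the centre line.
- box_rim (a point): Centre of the box's mouth, 56 mm above the table, same axes as box_in. Inside the box lies one pink hair roller, a cylinder 60 mm long, 36 mm across, about 50 g, its axis along y, its centre within 38 mm of the middle along y. Its place is not given: it slides easily along the box and must be felt for, or seen once the lid is open.
- lid (a joint): Angle of the lid about its vertical pivot: 0 = shut (on a stop), 1.57 = quarter turn open, 1.75 = open stop. It opens anticlockwise seen from above: the free end swings from the box's -y end out beyond its +x side. Stiff pivot, stays where left; about 1.5 N at 140 mm from the pivot moves it.
- lid_pivot (a point): Pivot axis of the lid (brass disc, on a post outside the far wall), at x = +56, y = +95 mm from box_in, half-way up the lid, 63 mm above the table. Turns with the lid. The lid is a flat pale wood board without handle, 116 by 206 by 12 mm, underside 57 mm above the table (1 mm over the rim). In this frame it reaches from x = -108 to +8 mm and y = -198 to +8 mm.
- lid_free_end (a point): Middle of the lid's free end edge (the end with a thin brass stripe), half-way up; same axes as lid_pivot, at x = -50, y = -198 mm from it. The lid can be pushed open on its long edge at lid_pivot x = -108 mm, and shut on its long edge at x = +8 mm, near this end.
- dish_in (a point): Centre of the inner floor of the white rectangular dish, 5 mm above the table. Outside 120 mm (x) by 150 mm (y), 22 mm high, walls 5 mm, fixed to the table. Stands to the left or to the right of the box.
- perfume: Round glass perfume bottle with white cap, 74 mm across, 90 mm high, origin at the centre of its underside. Leave alone.
- compact: Round champagne aluminium compact, 72 mm across, 18 mm high, origin at the centre of its underside. Leave alone.
- tweezer: Steel slant tweezers lying flat, 100 mm long along their x, 15 mm wide, 8 mm high, origin at the centre of the underside. Leave alone.
Things that resemble listed ones, but are neither listed nor needed, are in the scene too. What is shaped like the part that bears box_in but purple or red is not meant.

How it is judged:
By the outcome, as a careful person would: the job done as asked, in the order asked, and still so for the second after the job is handed in, with the robot touching nothing.
It also fails if it takes over 70 s, if anything falls off the work surface, if the arm or the gripper's body presses on something with over 40 N, if the wrist force passes 120 N, or if a joint passes its speed limit or range.

## Working session

There is one attempt and no reset: what is moved stays moved. The work goes in short steps, Python scripts to look and compute and a shell command to move; the robot and the scene stay as the last step left them, time stands still between calls to the robot, and variables do not carry over. Pictures are saved under pics/ and viewed, and the job is handed in when it is done.

```bash
mkdir -p pics; ls
cat > h.py <<'E'
import numpy as np,cv2
from plant import r
def cam(n,save=None):
    c=r.read_camera(n)
    if save: cv2.imwrite('pics/'+save+'.png',c['frame'][:,:,::-1])
    return c
def ray(c,u,v,z):
    R,_=cv2.Rodrigues(np.array(c['rvec'],float)); t=np.array(c['tvec'],float).ravel()
    o=-R.T@t; d=R.T@np.linalg.inv(c['intrinsics'])@np.array([u,v,1.])
    return o+d*(z-o[2])/d[2]
def proj(c,p):
    return cv2.projectPoints(np.array(p,float).reshape(-1,1,3),np.array(c['rvec'],float),np.array(c['tvec'],float),np.array(c['intrinsics'],float),None)[0].reshape(-1,2)
E
python3 - <<'E'
from h import *
for n in('top','side'):
    c=cam(n,n+'0')
    for q in ['box_in','lid','dish_in','perfume','compact','tweezer','lid_free_end','lid_pivot']:
        print(n,q,[(np.round(d['extent']).tolist(),round(d['conf'],2)) for d in r.boxes_of(n,q)][:4])
print(r.tips_ahead,r.read_state())
E
```

```text
pics
top box_in [([263.0, 185.0, 81.0, 53.0], 0.95), ([161.0, 311.0, 98.0, 66.0], 0.73), ([331.0, 270.0, 92.0, 67.0], 0.56), ([265.0, 181.0, 83.0, 49.0], 0.48)]
top lid [([268.0, 183.0, 86.0, 46.0], 0.72), ([330.0, 271.0, 94.0, 64.0], 0.65), ([161.0, 311.0, 87.0, 63.0], 0.63)]
top dish_in [([402.0, 203.0, 62.0, 55.0], 0.83), ([265.0, 182.0, 85.0, 52.0], 0.4)]
top perfume [([153.0, 132.0, 29.0, 27.0], 0.96)]
top compact [([151.0, 201.0, 28.0, 30.0], 0.91), ([265.0, 182.0, 88.0, 47.0], 0.67)]
top tweezer []
top lid_free_end [([328.0, 270.0, 90.0, 59.0], 0.97), ([265.0, 184.0, 82.0, 42.0], 0.91), ([163.0, 310.0, 90.0, 63.0], 0.61)]
top lid_pivot [([161.0, 310.0, 86.0, 60.0], 0.88), ([265.0, 181.0, 83.0, 48.0], 0.76), ([331.0, 273.0, 90.0, 59.0], 0.7)]
side box_in [([290.0, 207.0, 93.0, 82.0], 0.97), ([254.0, 304.0, 93.0, 113.0], 0.69), ([122.0, 209.0, 93.0, 86.0], 0.63)]
side lid [([289.0, 199.0, 90.0, 70.0], 0.87), ([255.0, 293.0, 92.0, 103.0], 0.67), ([120.0, 201.0, 91.0, 64.0], 0.59)]
side dish_in [([386.0, 324.0, 98.0, 91.0], 0.69)]
side perfume [([258.0, 133.0, 20.0, 33.0], 0.63), 
[... 342 characters left out ...]
0], 0.57)]
0.011 {'clock': 0.9, 'joint_pos': array([-1.4695103 ,  0.42609831,  0.07386566,  1.60598941, -0.03409328,
        1.11080056, -0.06708982]), 'qd': array([-0.00063187, -0.00078758, -0.00024674,  0.0006776 , -0.00019914,
        0.00033346, -0.00042817]), 'tau': array([ 1.23590966e-03, -9.35519886e+01,  3.66305977e+00, -4.54531324e+01,
       -4.91747854e-02,  1.29791588e-02,  2.39537201e-06]), 'position': array([0.16750213, 0.65385397, 0.21647157]), 'tool_rot': array([ 7.89993080e-01,  6.13115758e-01, -2.77200575e-05, -2.42759556e-06]), 'force': array([-0.16493734, -0.13473868, -0.21661131]), 'ft_torque': array([-0.0530969 , -0.03606196, -0.03859392]), 'width': 0.09401897246841616}
```

View pics/top0.png

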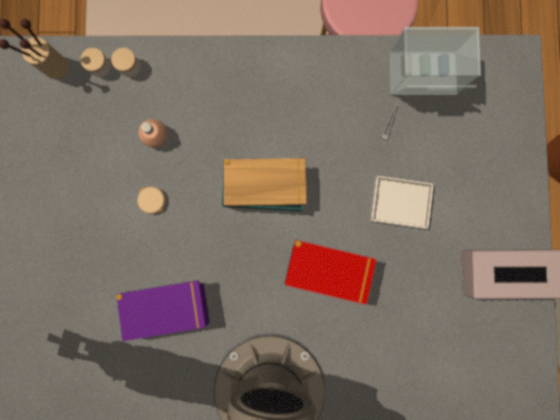

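View pics/side0.png

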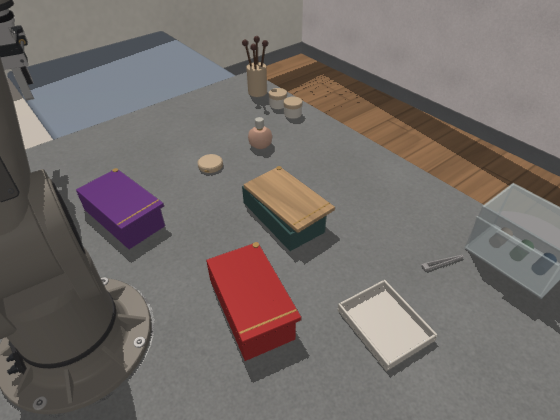

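Three boxes: purple (top 162,310), red (top 330,271) and green with the wood lid (top 265,183; side 290,207). Only the last is the dark green box with a pale wood lid. I'll confirm that in a crop and measure the lid corners.

Run:
```python
from h import *
c=cam('top');s=cam('side')
a=cv2.resize(c['frame'][140:230,200:320],(480,360),interpolation=3)
b=cv2.resize(s['frame'][155:255,230:345],(414,360),interpolation=3)
cv2.imwrite('pics/crop1.png',np.hstack([a,b])[:,:,::-1][:, :800])
def fit(c,m,z,nm):
    k=max(cv2.findContours(m.astype(np.uint8),0,1)[0],key=cv2.contourArea)
    q=np.array([ray(c,*p[0],z)[:2] for p in k],np.float32)
    rr=cv2.minAreaRect(q*1000); print(nm,rr,cv2.contourArea(k)); return rr
hsv=cv2.cvtColor(c['frame'],cv2.COLOR_RGB2HSV)
print(hsv[185,265],hsv[201,402])
m=np.zeros(hsv.shape[:2],bool); m[140:230,200:320]=1
lid=m&(hsv[...,2]>100)&(hsv[...,1]>90)
rr=fit(c,lid,.069,'lid'); print(cv2.boxPoints(rr))
m[:]=0;m[165:240,360:445]=1
d=m&(hsv[...,2]>150)&(hsv[...,1]<80); rr=fit(c,d,.022,'dish')
for n,cc,z,u,v in(('perf',c,.09,153,132),('comp',c,.018,151,201),('dish',c,.01,402,203)): print(n,ray(cc,u,v,z))
for n,cc,z,u,v in(('twz',s,.004,445,264),('twztop',c,.004,391,122)): print(n,ray(cc,u,v,z))
```

```text
[ 16 148 179] [ 18  52 221]
lid ((532.05859375, 9.86541748046875), (117.75685119628906, 207.66920471191406), 0.7234770655632019) 3729.0
[[471.87378  112.9483  ]
 [474.49597  -94.704346]
 [592.2434   -93.21747 ]
 [589.6212   114.43518 ]]
dish ((484.3987731933594, -346.13519287109375), (152.9947052001953, 121.2839584350586), 81.64893341064453) 2599.5
perf [0.65231311 0.28502895 0.09      ]
comp [0.48801832 0.30834125 0.018     ]
dish [ 0.48164403 -0.35147019  0.01      ]
twz [ 0.70431915 -0.33418984  0.004     ]
twztop [ 0.70107986 -0.32910706  0.004     ]
```

View pics/crop1.png

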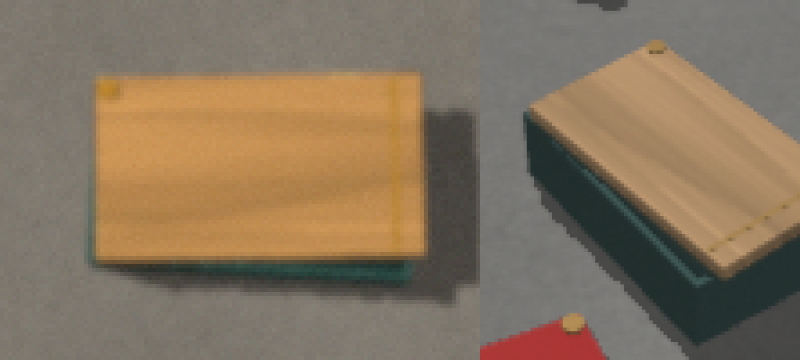

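The crop confirms it: dark green box, wood lid, brass pivot disc at the far left (crop 108,90), stripe at the right. The lid is already a few degrees ajar. Next I fit box yaw and lid angle by overlaying wireframes.

```bash
cat >> h.py <<'E'
def R2(a): return np.array([[np.cos(a),-np.sin(a)],[np.sin(a),np.cos(a)]])
def rect(o,a,x0,x1,y0,y1,z):
    P=np.array([[x0,y0],[x1,y0],[x1,y1],[x0,y1]])/1000@R2(a).T+o
    return np.c_[P,np.full(4,z)]
def overlay(c,rects,roi,sc,fn):
    x0,y0,x1,y1=roi
    im=cv2.resize(c['frame'][y0:y1,x0:x1],None,fx=sc,fy=sc,interpolation=3)[:,:,::-1].copy()
    for P,col in rects:
        p=(proj(c,P)+.5-[x0,y0])*sc
        cv2.polylines(im,[np.round(p).astype(int)],True,col,1)
    cv2.imwrite('pics/'+fn+'.png',im)
E
cat > sc.py <<'E'
import sys
from h import *
from scipy.optimize import least_squares
c=cam('top');s=cam('side')
piv=np.array([.5815,.1058]);lidyaw=np.radians(.72)
# green mask in both
def gm(c,roi):
    h=cv2.cvtColor(c['frame'],cv2.COLOR_RGB2HSV);m=np.zeros(h.shape[:2],bool);m[roi[1]:roi[3],roi[0]:roi[2]]=1
    return m&(h[...,0]>75)&(h[...,0]<105)&(h[...,1]>90)
gt=gm(c,(200,140,320,230));gs=gm(s,(230,155,345,255)); print(gt.sum(),gs.sum())
def boxhull(cc,yaw,p):
    o=p-R2(yaw)@[.056,.095]
    P=np.r_[rect(o,yaw,-52,52,-103,103,0.),rect(o,yaw,-52,52,-103,103,.056)]
    m=np.zeros((420,560),np.uint8);cv2.fillConvexPoly(m,cv2.convexHull(np.round(proj(cc,P)*16).astype(np.int32)),1,shift=4)
    return m.astype(bool)
def lidhull(cc,p):
    P=np.r_[rect(p,lidyaw,-108,8,-198,8,.057),rect(p,lidyaw,-108,8,-198,8,.069)]
    m=np.zeros((420,560),np.uint8);cv2.fillConvexPoly(m,cv2.convexHull(np.round(proj(cc,P)*16).astype(np.int32)),1,shift=4)
    return m.astype(bool)
res=[]
for y in np.arange(-8,0.1,.5):
  for dx in(-.002,0,.002):
   for dy in (-.002,0,.002):
    p=piv+[dx,dy]; e=[]
    for cc,g in((c,gt),(s,gs)):
        e.append((boxhull(cc,np.radians(y),p)&~lidhull(cc,p)^g).sum())
    res.append((sum(e),e,y,dx,dy))
for q in sorted(res,key=lambda q:q[0])[:6]:print(q)
b=sorted(res,key=lambda q:q[0])[0];y=np.radians(b[2]);p=piv+[b[3],b[4]]
o=p-R2(y)@[.056,.095];print('box',o,'piv',p)
rs=[(rect(o,y,-52,52,-103,103,.056),(255,0,255)),(rect(o,y,-52,52,-103,103,0),(255,255,0)),(rect(p,lidyaw,-108,8,-198,8,.069),(0,0,255))]
overlay(c,rs,(200,140,320,230),5,'ovt');overlay(s,rs,(230,155,345,255),5,'ovs')
a=cv2.imread('pics/ovt.png');bb=cv2.imread('pics/ovs.png');a=cv2.resize(a,(400,300));bb=cv2.resize(bb,(345,300));cv2.imwrite('pics/ov1.png',np.hstack([a,bb]))
E
python3 sc.py
```

```text
78 0
(np.int64(1586), [np.int64(155), np.int64(1431)], np.float64(-0.5), -0.002, 0)
(np.int64(1594), [np.int64(169), np.int64(1425)], np.float64(0.0), -0.002, 0)
(np.int64(1616), [np.int64(156), np.int64(1460)], np.float64(-1.0), -0.002, 0)
(np.int64(1618), [np.int64(179), np.int64(1439)], np.float64(-1.0), 0, -0.002)
(np.int64(1621), [np.int64(171), np.int64(1450)], np.float64(0.0), -0.002, 0.002)
(np.int64(1628), [np.int64(195), np.int64(1433)], np.float64(0.0), 0, -0.002)
box [0.52267311 0.0112923 ] piv [0.5795 0.1058]
```

View pics/ov1.png

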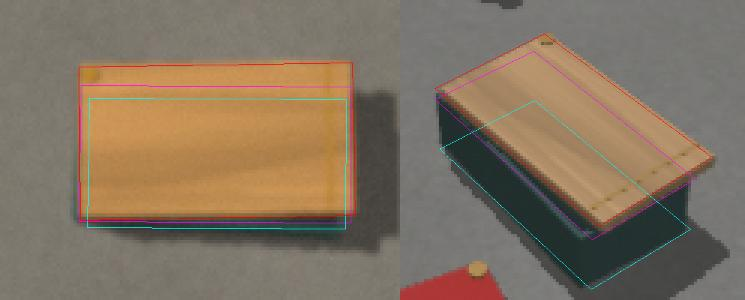

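```bash
sed -i 's/    return m&(h\[\.\.\.,0\]>75).*/    f=c["frame"].astype(float); return m\&(f[...,0]<0.7*f[...,1])/; s/np.arange(-8,0.1,.5)/np.arange(-9,1.1,.5)/' sc.py; python3 sc.py
```

```text
129 193
(np.int64(1374), [np.int64(128), np.int64(1246)], np.float64(-0.5), -0.002, 0)
(np.int64(1374), [np.int64(132), np.int64(1242)], np.float64(0.5), -0.002, 0)
(np.int64(1377), [np.int64(132), np.int64(1245)], np.float64(0.5), -0.002, 0.002)
(np.int64(1379), [np.int64(139), np.int64(1240)], np.float64(1.0), -0.002, 0.002)
(np.int64(1392), [np.int64(148), np.int64(1244)], np.float64(0.0), -0.002, 0)
(np.int64(1392), [np.int64(136), np.int64(1256)], np.float64(1.0), -0.002, -0.002)
box [0.52267311 0.0112923 ] piv [0.5795 0.1058]
```

View pics/ov1.png

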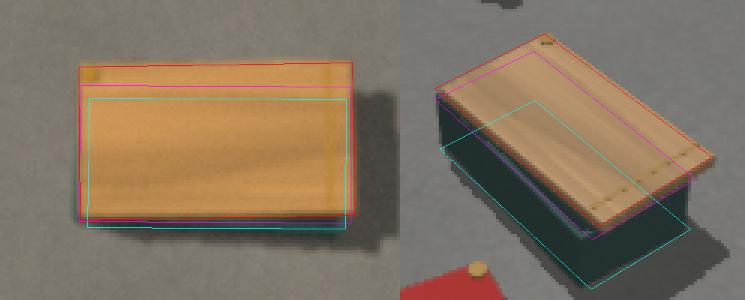

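Run:
```python
from h import *
s=cam('side');c=cam('top');f=s['frame']
for x,y in((270,215),(285,228),(310,225),(300,232),(265,235),(330,240)):print(x,y,f[y,x])
f=c['frame']
for x in(228,250,270,290,300):print(x,[f[y,x].tolist() for y in range(202,216)])
```

```text
270 215 [40 55 53]
285 228 [62 87 84]
310 225 [55 53 46]
300 232 [41 52 49]
265 235 [121 121 118]
330 240 [70 70 69]
228 [[188, 138, 78], [184, 133, 76], [154, 114, 63], [111, 84, 51], [71, 64, 50], [76, 74, 67], [110, 102, 96], [123, 117, 108], [129, 122, 114], [129, 121, 113], [127, 120, 112], [129, 124, 113], [126, 122, 113], [126, 120, 112]]
250 [[195, 141, 82], [187, 137, 79], [151, 113, 72], [95, 81, 59], [56, 69, 60], [37, 54, 51], [49, 54, 50], [65, 64, 59], [73, 68, 65], [85, 81, 75], [103, 96, 89], [121, 114, 105], [125, 120, 108], [126, 120, 111]]
270 [[195, 142, 80], [186, 136, 77], [142, 104, 60], [88, 79, 58], [56, 75, 67], [44, 72, 64], [40, 59, 56], [49, 56, 51], [64, 61, 57], [70, 66, 65], [86, 79, 75], [107, 100, 92], [121, 118, 106], [129, 121, 114]]
290 [[188, 138, 79], [159, 117, 68], [111, 85, 53], [57, 53, 40], [34, 54, 45], [38, 66, 60], [42, 74, 66], [42, 64, 60], [47, 58, 51], [63, 63, 57], [72, 70, 63], [83, 77, 72], [100, 95, 88], [119, 113, 104]]
300 [[182, 132, 70], [155, 114, 64], [105, 81, 52], [54, 58, 47], [44, 62, 56], [43, 68, 64], [48, 77, 70], [41, 68, 61], [44, 61, 58], [56, 60, 53], [71, 69, 64], [73, 69, 63], [91, 84, 78], [111, 103, 97]]
```

```bash
sed -i 's/<0.7\*f/<0.88*f/;s/dx in(-.002,0,.002)/dx in(-.004,-.002,0,.002)/' sc.py; python3 sc.py
```

```text
227 1461
(np.int64(266), [np.int64(177), np.int64(89)], np.float64(-3.5), 0.002, 0)
(np.int64(271), [np.int64(186), np.int64(85)], np.float64(-3.0), 0.002, 0)
(np.int64(311), [np.int64(199), np.int64(112)], np.float64(-4.0), 0.002, 0)
(np.int64(311), [np.int64(196), np.int64(115)], np.float64(-2.5), 0.002, 0)
(np.int64(319), [np.int64(120), np.int64(199)], np.float64(-2.5), 0, 0)
(np.int64(320), [np.int64(194), np.int64(126)], np.float64(-3.0), 0.002, 0.002)
box [0.52180484 0.01439591] piv [0.5835 0.1058]
```

View pics/ov1.png

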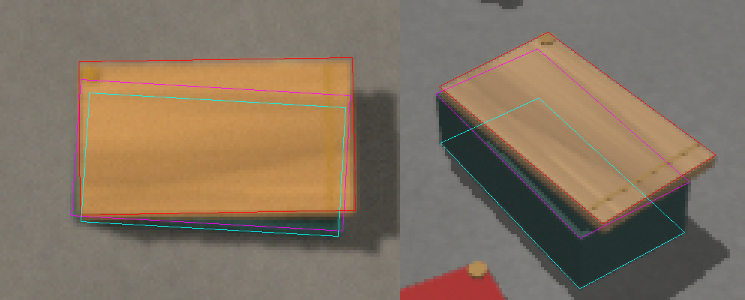

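Box yaw comes out at about -3.2°, the lid about 4° ajar, and the pivot at about (0.582, 0.106). Now to the pushing start on the near long edge.

```bash
python3 -m creep '[[1,[57,-50,0],[0,0,-5]],[1,[115,-100,0],[0,0,-10]],[1,[170,-150,0],[0,0,-17]],[1,[226,-200,0],[0,0,-24]],[1,[282,-250,0],[0,0,-31]],[1,[282,-305,0],[0,0,-38]],[1,[282,-360,0],[0,0,-45]],[1,[282,-420,0],[0,0,-52]],[1,[282,-480,0],[0,0,-59]],[1,[282,-540,0],[0,0,-65]],[1,[282,-600,0],[0,0,-70]],[1,[282,-660,0],[0,0,-75]]]' 20
```

```text
clock: 2.9
position: [0.4493, 0.0153, 0.2168]
tool_rot: [1.0, 0.004, 0.0, -0.0]
force: [0.7, 0.0, 0.8]
width: 0.0007
```

```bash
python3 -m creep '[[1,[0,0,0],[0,0,0]],[1,[0,0,0],[0,0,0]]]'
```

```text
clock: 3.15
position: [0.4496, 0.0175, 0.2166]
tool_rot: [1.0, 0.006, 0.0, -0.0]
force: [0.4, 0.0, 0.0]
width: 0.0004
```

```bash
python3 -m creep '[[1,[-2,-45,0],[0,0,0]],[1,[-2,-85,-20],[0,0,0]],[1,[-2,-85,-75],[0,0,0]],[1,[-2,-85,-125],[0,0,0]],[1,[-2,-85,-146],[0,0,0]],[1,[-2,-85,-146],[0,0,0]],[1,[-2,-85,-146],[0,0,0]]]'
python3 - <<'E'
from h import *
c=cam('top','t1');s=cam('side','s1')
cv2.imwrite('pics/m1.png',np.hstack([cv2.resize(c['frame'][130:250,190:330],(420,360)),cv2.resize(s['frame'][120:260,210:360],(386,360))])[:,:800,::-1])
th=np.radians
piv=np.array([.5815,.1058])
for t in range(0,101,8):
    p=piv+R2(th(t))@[-.1205,-.170]; print(t,np.round(p*1000).tolist())
E
```

```text
clock: 4.03
position: [0.4482, -0.0672, 0.0712]
tool_rot: [1.0, 0.006, 0.0, -0.0]
force: [-0.0, -0.2, -0.9]
width: 0.0002
0 [461.0, -64.0]
8 [486.0, -79.0]
16 [513.0, -91.0]
24 [541.0, -99.0]
32 [569.0, -102.0]
40 [598.0, -102.0]
48 [627.0, -98.0]
56 [655.0, -89.0]
64 [681.0, -77.0]
72 [706.0, -61.0]
80 [728.0, -42.0]
88 [747.0, -21.0]
96 [763.0, 4.0]
```

View pics/m1.png

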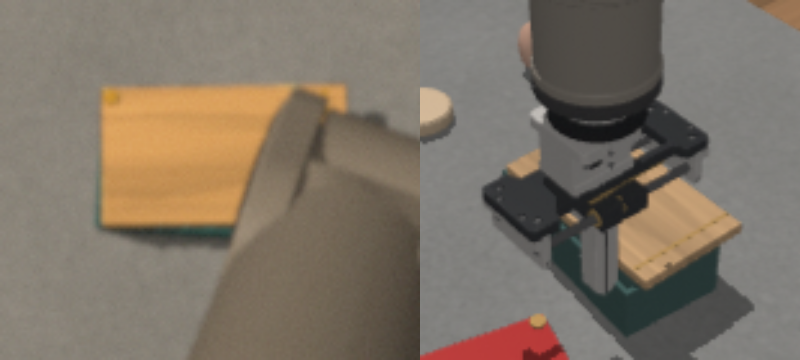

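The closed fingers stand beside the near edge (side crop 600,265), level with the lid. Now the arc push.

```bash
python3 -m creep '[[1,[13,3,-1],[0,0,0]],[1,[25,-5,-1],[0,0,4]],[1,[38,-12,-1],[0,0,8]],[1,[51,-18,-1],[0,0,12]],[1,[65,-24,-1],[0,0,16]],[1,[79,-28,-1],[0,0,20]],[1,[93,-32,-1],[0,0,24]],[1,[107,-34,-1],[0,0,28]],[1,[121,-35,-1],[0,0,32]],[1,[136,-36,-1],[0,0,36]],[1,[150,-35,-1],[0,0,40]],[1,[164,-34,-1],[0,0,44]]]'
```

```text
clock: 5.62
position: [0.6128, -0.1016, 0.0698]
tool_rot: [0.925, 0.381, 0.0, 0.0]
force: [-1.3, 0.0, 0.1]
width: 0.0005
```

Run:
```python
from h import *
c=cam('top','t2');s=cam('side','s2');print(r.read_state()['position'],r.read_state()['tool_rot'])
cv2.imwrite('pics/m2.png',np.hstack([cv2.resize(c['frame'][100:250,190:330],(392,420)),cv2.resize(s['frame'][120:260,210:345],(405,420))])[:,:800,::-1])
```

```text
[ 0.61343891 -0.1013321   0.06975236] [9.24766067e-01 3.80535456e-01 6.71498915e-04 1.93594496e-04]
```

View pics/m2.png

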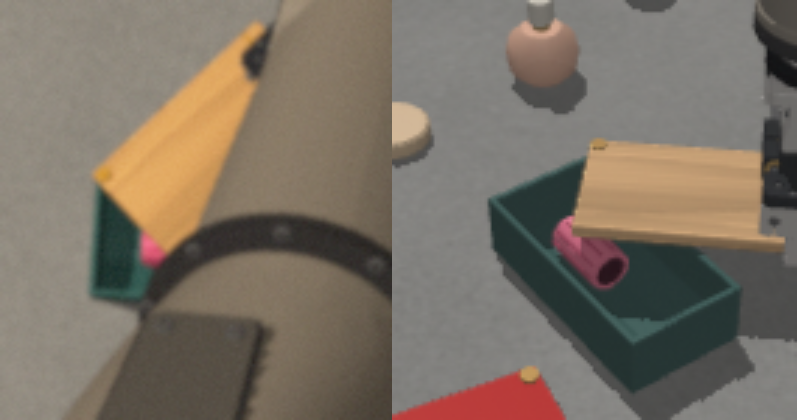

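```bash
python3 -m creep '[[1,[14,4,0],[0,0,4]],[1,[28,8,0],[0,0,8]],[1,[42,13,0],[0,0,12]],[1,[55,18,0],[0,0,16]],[1,[68,25,0],[0,0,20]],[1,[81,32,0],[0,0,24]],[1,[93,41,0],[0,0,28]],[1,[104,50,0],[0,0,32]],[1,[115,60,0],[0,0,36]],[1,[125,70,0],[0,0,40]],[1,[134,81,0],[0,0,44]],[1,[142,93,0],[0,0,48]]]'
```

```text
clock: 7.22
position: [0.7541, -0.0089, 0.0698]
tool_rot: [0.691, 0.723, 0.0, 0.0]
force: [1.9, -2.4, -0.0]
width: 0.0005
```

Run:
```python
from h import *
c=cam('top','t3');s=cam('side','s3')
cv2.imwrite('pics/m3.png',np.hstack([cv2.resize(c['frame'][80:230,190:330],(392,420)),cv2.resize(s['frame'][120:260,210:345],(405,420))])[:,:800,::-1])
```

```text
(no output)
```

View pics/m3.png

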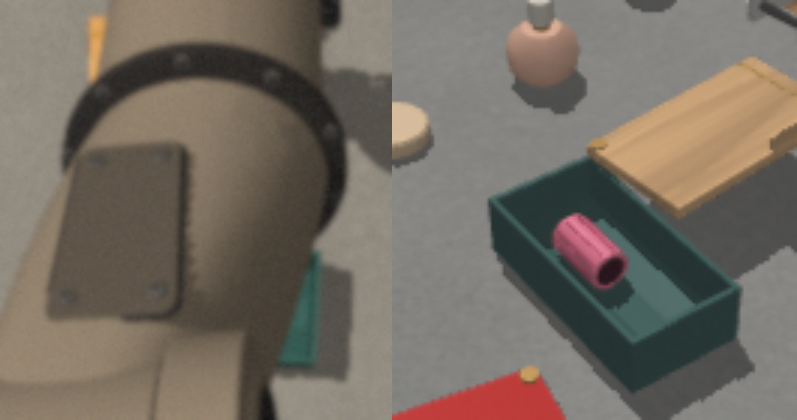

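Run:
```python
from h import *
s=cam('side');f=s['frame'].astype(float)
m=(f[...,0]>1.3*f[...,1])&(f[...,2]>.95*f[...,1])&(f[...,0]>60)
m[:155]=0;m[260:]=0;m[:,:230]=0;m[:,345:]=0
k=max(cv2.findContours(m.astype(np.uint8),0,1)[0],key=cv2.contourArea);print(cv2.boundingRect(k),cv2.contourArea(k))
M=np.zeros((420,560),np.uint8);cv2.drawContours(M,[k],-1,1,-1);M=M.astype(bool)
# silhouette fit of cylinder
yaw=np.radians(-3.2);o=np.array([.5205,.0145])
a=np.linspace(0,2*np.pi,40)
best=[]
for dx in np.arange(-8,9,1.):
  for dy in np.arange(-60,61,1.):
    P=[]
    for e in(-30,30):
        l=np.c_[dx+18*np.cos(a),np.full(40,dy+e)]/1000@R2(yaw).T+o
        P.append(np.c_[l,.024+.018*np.sin(a)])
    h=np.zeros((420,560),np.uint8);cv2.fillConvexPoly(h,cv2.convexHull(np.round(proj(s,np.vstack(P))*16).astype(np.int32)),1,shift=4)
    best.append(((h.astype(bool)^M).sum(),dx,dy))
best.sort();print(best[:4],M.sum())
_,dx,dy=best[0];print('roller',o+R2(yaw)@[dx/1000,dy/1000])
rs=[(rect(o,yaw,-52,52,-103,103,.056),(255,0,255)),(rect(o,yaw,-52,52,-103,103,0),(255,255,0))]
for t in(89,92):rs.append((rect(np.array([.5815,.1058]),np.radians(t),-108,8,-198,8,.069),(0,0,255)))
overlay(s,rs,(230,110,390,255),5,'ov4')
```

```text
(230, 244, 38, 16) 389.5
[(np.int64(810), np.float64(-2.0), np.float64(57.0)), (np.int64(813), np.float64(-4.0), np.float64(59.0)), (np.int64(814), np.float64(-6.0), np.float64(60.0)), (np.int64(815), np.float64(2.0), np.float64(58.0))] 435
roller [0.52168494 0.07152277]
```

View pics/ov4.png

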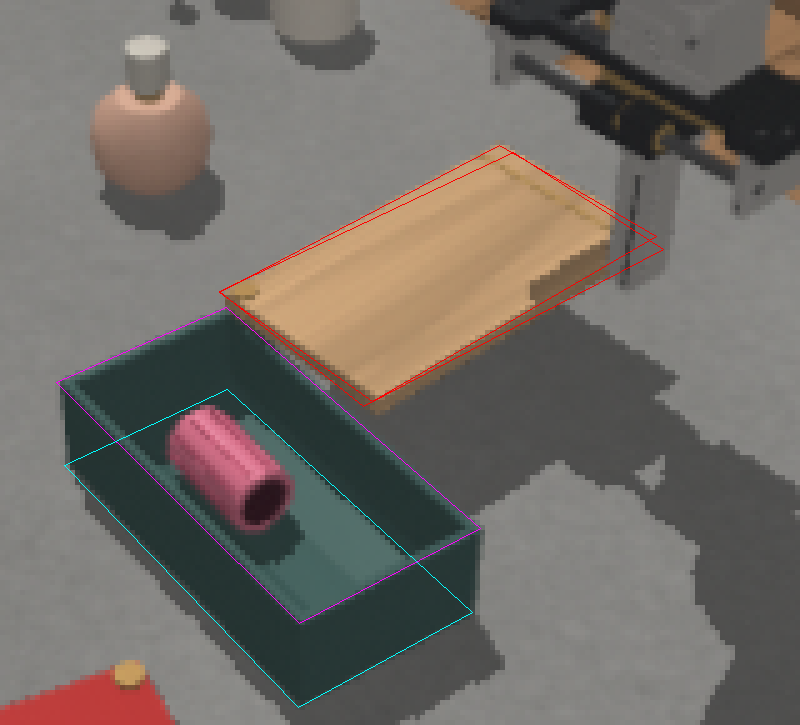

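The picture shows the box wireframe matching, the lid clear of the mouth at about 94°, and the roller at crop (230,468). The mask picked up the red box, so I'm restricting it while backing off.

```bash
python3 - <<'E'
from h import *
s=cam('side');f=s['frame'].astype(float)
m=(f[...,0]>1.3*f[...,1])&(f[...,2]>1.05*f[...,1])&(f[...,0]>45)
m[:185]=0;m[222:]=0;m[:,:255]=0;m[:,295:]=0
k=max(cv2.findContours(m.astype(np.uint8),0,1)[0],key=cv2.contourArea);print(cv2.boundingRect(k),cv2.contourArea(k))
M=np.zeros((420,560),np.uint8);cv2.drawContours(M,[cv2.convexHull(k)],-1,1,-1);M=M.astype(bool)
yaw=np.radians(-3.2);o=np.array([.5205,.0145]);a=np.linspace(0,2*np.pi,40);best=[]
for dx in np.arange(-8,9,1.):
  for dy in np.arange(-60,61,1.):
    P=[]
    for e in(-30,30):
        l=np.c_[dx+18*np.cos(a),np.full(40,dy+e)]/1000@R2(yaw).T+o
        P.append(np.c_[l,.024+.018*np.sin(a)])
    h=np.zeros((420,560),np.uint8);cv2.fillConvexPoly(h,cv2.convexHull(np.round(proj(s,np.vstack(P))*16).astype(np.int32)),1,shift=4)
    best.append(((h.astype(bool)^M).sum(),dx,dy))
best.sort();print(best[:4],M.sum())
_,dx,dy=best[0];print('roller',o+R2(yaw)@[dx/1000,dy/1000])
E
python3 -m creep '[[1,[0,-25,0],[0,0,0]],[1,[0,-30,30],[0,0,0]],[1,[0,-30,80],[0,0,0]],[0,[-40,-30,130],[0,0,-8]],[0,[-80,-30,150],[0,0,-18]],[0,[-130,-20,150],[0,0,-28]],[0,[-180,-10,150],[0,0,-38]],[0,[-230,10,150],[0,0,-48]],[0,[-234,20,150],[0,0,-58]],[0,[-234,30,150],[0,0,-68]],[0,[-234,40,150],[0,0,-78]],[0,[-234,40,150],[0,0,-88]]]'
```

```text
(263, 191, 26, 25) 354.0
[(np.int64(11), np.float64(2.0), np.float64(29.0)), (np.int64(15), np.float64(2.0), np.float64(28.0)), (np.int64(17), np.float64(2.0), np.float64(30.0)), (np.int64(21), np.float64(1.0), np.float64(28.0))] 400
roller [0.52411571 0.04334314]
clock: 8.93
position: [0.5192, 0.0302, 0.2196]
tool_rot: [0.999, 0.036, 0.0, -0.0]
force: [-0.5, 0.2, -0.9]
width: 0.0471
```

```bash
python3 -m creep '[[-0.2,[2,7,0],[0,0,-4]],[-0.2,[4,13,0],[0,0,-7]],[-0.2,[4,13,-40],[0,0,-7]],[-0.2,[4,13,-80],[0,0,-7]],[-0.2,[4,13,-115],[0,0,-7]],[-0.2,[4,13,-125],[0,0,-7]],[-0.2,[4,13,-125],[0,0,-7]]]'
python3 - <<'E'
from h import *
s=cam('side')
cv2.imwrite('pics/m5.png',cv2.resize(s['frame'][120:260,210:360],(600,560),interpolation=3)[:,:,::-1])
E
```

```text
clock: 9.8
position: [0.5235, 0.0432, 0.0948]
tool_rot: [1.0, -0.022, -0.0, 0.0]
force: [0.1, -0.4, -0.5]
width: 0.0566
```

View pics/m5.png

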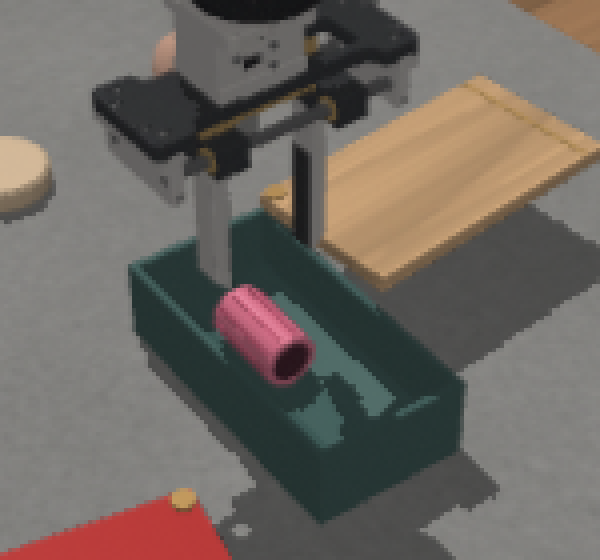

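The open fingers straddle the roller (crop 215,270 and 310,240) and clear the lid and walls. Descending and gripping.

```bash
python3 -m creep '[[-0.2,[0,0,-20],[0,0,0]],[-0.2,[0,0,-40],[0,0,0]],[-0.2,[0,0,-55],[0,0,0]],[-0.2,[0,0,-64],[0,0,0]],[-0.2,[0,0,-67],[0,0,0]],[-0.2,[0,0,-67],[0,0,0]]]' 12; python3 -m creep '[[1,[0,0,0],[0,0,0]],[1,[0,0,0],[0,0,0]],[1,[0,0,0],[0,0,0]],[1,[0,0,0],[0,0,0]],[1,[0,0,0],[0,0,0]],[1,[0,0,0],[0,0,0]]]' 12
```

```text
clock: 10.6
position: [0.5237, 0.0442, 0.0277]
tool_rot: [1.0, -0.021, 0.0, -0.0]
force: [-0.8, -0.7, 0.2]
width: 0.0564
clock: 11.35
position: [0.5237, 0.0443, 0.0276]
tool_rot: [1.0, -0.021, 0.0, -0.0]
force: [-0.0, 0.8, 5.9]
width: 0.036
```

Width 36 mm: gripped on the diameter. Lifting and looking.

```bash
python3 -m creep '[[1,[0,0,10],[0,0,0]],[1,[0,0,30],[0,0,0]],[1,[0,0,60],[0,0,0]],[1,[0,0,95],[0,0,0]],[1,[0,0,130],[0,0,0]],[1,[0,0,140],[0,0,0]]]'
python3 - <<'E'
from h import *
s=cam('side');c=cam('top')
cv2.imwrite('pics/m6.png',cv2.resize(s['frame'][100:260,210:360],(560,600),interpolation=3)[:,:,::-1])
h=cv2.cvtColor(c['frame'],cv2.COLOR_RGB2HSV)
m=np.zeros(h.shape[:2],bool);m[165:240,360:445]=1
d=m&(h[...,2]>150)&(h[...,1]<80)
# dish fit via side camera overlay
o=np.array([.4844,-.3461]);y=np.radians(-8.35)
rs=[(rect(o,y,-60,60,-75,75,.022),(0,0,255)),(rect(o,y,-60,60,-75,75,0),(255,0,0))]
overlay(s,rs,(330,270,445,375),4,'a');overlay(c,rs,(360,160,445,245),4,'b')
a=cv2.imread('pics/a.png');b=cv2.imread('pics/b.png');cv2.imwrite('pics/m7.png',np.hstack([cv2.resize(a,(420,384)),cv2.resize(b,(380,384))]))
E
```

```text
clock: 12.1
position: [0.5243, 0.0442, 0.1697]
tool_rot: [1.0, -0.021, 0.001, -0.001]
force: [0.3, 0.1, -1.5]
width: 0.0356
```

View pics/m6.png

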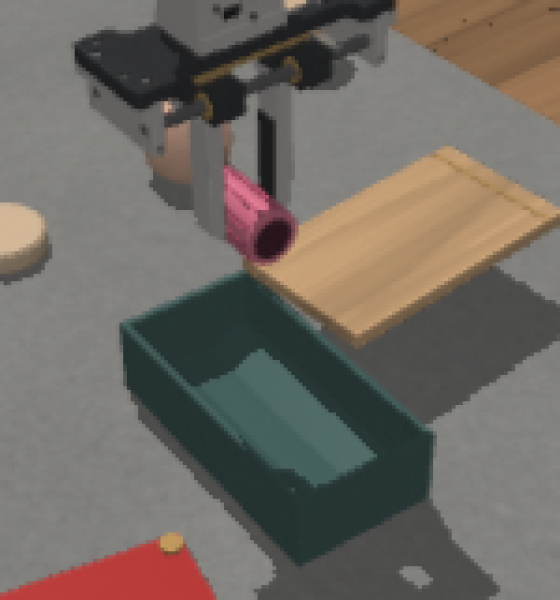

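View pics/m7.png

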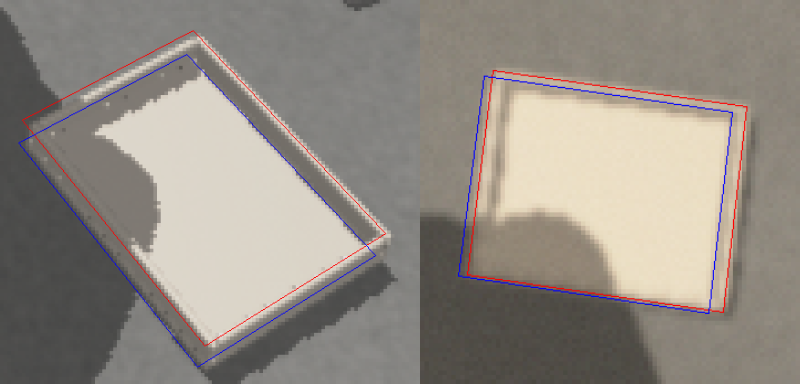

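The roller is held (crop 255,225), the box is empty and the dish wireframe fits. Moving to the dish.

```bash
python3 -m creep '[[1,[-4,-35,0],[0,0,0]],[1,[-8,-80,0],[0,0,-1]],[1,[-13,-125,0],[0,0,-2]],[1,[-18,-170,0],[0,0,-3]],[1,[-22,-215,0],[0,0,-4]],[1,[-27,-260,0],[0,0,-5]],[1,[-32,-305,0],[0,0,-6]],[1,[-36,-345,0],[0,0,-6]],[1,[-40,-380,0],[0,0,-6]],[1,[-40,-391,0],[0,0,-6]],[1,[-40,-391,-40],[0,0,-6]],[1,[-40,-391,-80],[0,0,-6]]]'
python3 -m creep '[[1,[0,0,0],[0,0,0]],[1,[0,0,0],[0,0,0]]]'
python3 - <<'E'
from h import *
s=cam('side')
cv2.imwrite('pics/m8.png',cv2.resize(s['frame'][230:390,310:480],(640,600),interpolation=3)[:,:,::-1])
E
```

```text
clock: 13.7
position: [0.4835, -0.3459, 0.0857]
tool_rot: [0.997, -0.073, -0.0, -0.0]
force: [0.6, 0.5, -1.9]
width: 0.0356
clock: 13.95
position: [0.4838, -0.3468, 0.0883]
tool_rot: [0.997, -0.073, 0.0, 0.0]
force: [-0.4, 1.2, -0.1]
width: 0.0354
```

View pics/m8.png

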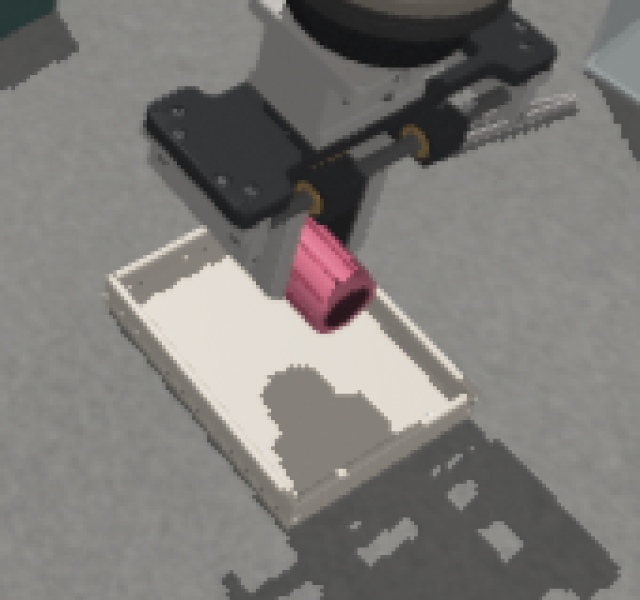

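Roller (crop 335,275) is over the dish. Lower, release, rise.

```bash
python3 -m creep '[[1,[0,0,-20],[0,0,0]],[1,[0,0,-40],[0,0,0]],[1,[0,0,-52],[0,0,0]],[1,[0,0,-57],[0,0,0]],[1,[0,0,-60],[0,0,0]],[1,[0,0,-60],[0,0,0]]]'; python3 -m creep '[[0.15,[0,0,-1],[0,0,0]],[0.1,[0,0,-1],[0,0,0]],[0,[0,0,-1],[0,0,0]],[-0.2,[0,0,-1],[0,0,0]],[-0.2,[0,0,-1],[0,0,0]],[-0.2,[0,0,-1],[0,0,0]],[-0.2,[0,0,20],[0,0,0]],[-0.2,[0,0,60],[0,0,0]],[-0.2,[0,0,110],[0,0,0]],[-0.2,[0,0,160],[0,0,0]],[-0.2,[0,0,160],[0,0,0]]]'
python3 - <<'E'
from h import *
s=cam('side')
cv2.imwrite('pics/m9.png',cv2.resize(s['frame'][230:390,310:480],(640,600),interpolation=3)[:,:,::-1])
E
```

```text
clock: 14.75
position: [0.4836, -0.347, 0.0276]
tool_rot: [0.997, -0.073, 0.0, 0.0]
force: [0.1, -0.2, -0.1]
width: 0.0354
clock: 16.12
position: [0.4849, -0.3482, 0.1924]
tool_rot: [0.997, -0.073, 0.003, 0.001]
force: [0.2, 0.5, -0.5]
width: 0.0566
```

View pics/m9.png

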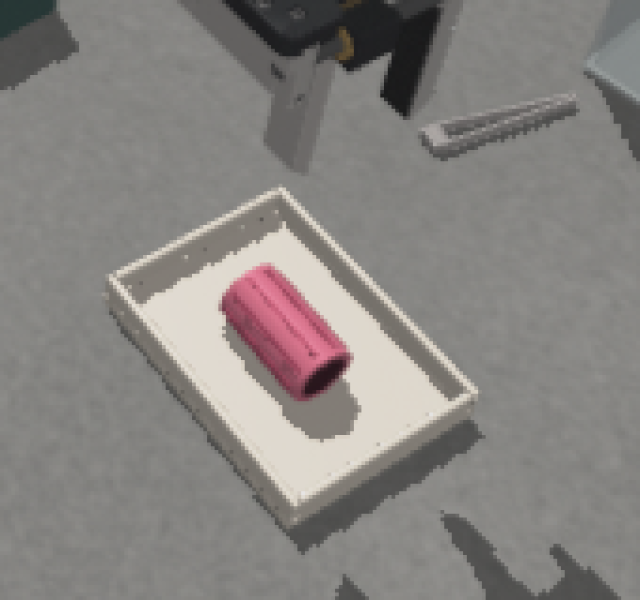

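Roller lies flat in the dish (crop 285,330), released. Now round to the far side of the open lid.

```bash
python3 -m creep '[[1,[15,30,10],[0,0,8]],[1,[37,70,10],[0,0,16]],[1,[60,112,10],[0,0,24]],[1,[83,154,10],[0,0,32]],[1,[106,196,10],[0,0,40]],[1,[129,238,10],[0,0,48]],[1,[152,280,10],[0,0,56]],[1,[175,322,10],[0,0,64]],[1,[198,366,10],[0,0,73]],[1,[221,410,10],[0,0,82]],[1,[244,454,10],[0,0,91]],[1,[267,497,10],[0,0,99]]]' 20; python3 -m creep '[[1,[0,0,0],[0,0,0]],[1,[0,0,0],[0,0,0]]]'
```

```text
clock: 17.68
position: [0.7505, 0.1515, 0.1965]
tool_rot: [0.702, 0.713, -0.001, -0.0]
force: [-0.3, -0.7, 0.8]
width: 0.0006
clock: 17.92
position: [0.75, 0.1494, 0.1964]
tool_rot: [0.704, 0.711, -0.001, -0.0]
force: [0.0, 0.1, -0.3]
width: 0.0003
```

Run:
```python
from h import *
s=cam('side')
rs=[]
for t in(90,92):rs.append((rect(np.array([.5815,.1058]),np.radians(t),-108,8,-198,8,.069),(0,0,255)))
overlay(s,rs,(230,90,390,250),3.7,'ov10')
for t in range(92,-6,-4): print(t,np.round((np.array([.5815,.1058])+R2(np.radians(t))@[.0205,-.170])*1000).tolist())
```

```text
92 [751.0, 132.0]
88 [752.0, 120.0]
84 [753.0, 108.0]
80 [752.0, 96.0]
76 [751.0, 85.0]
72 [750.0, 73.0]
68 [747.0, 61.0]
64 [743.0, 50.0]
60 [739.0, 39.0]
56 [734.0, 28.0]
52 [728.0, 17.0]
48 [722.0, 7.0]
44 [714.0, -2.0]
40 [706.0, -11.0]
36 [698.0, -20.0]
32 [689.0, -28.0]
28 [679.0, -35.0]
24 [669.0, -41.0]
20 [659.0, -47.0]
16 [648.0, -52.0]
12 [637.0, -56.0]
8 [625.0, -60.0]
4 [614.0, -62.0]
0 [602.0, -64.0]
-4 [590.0, -65.0]
```

View pics/ov10.png

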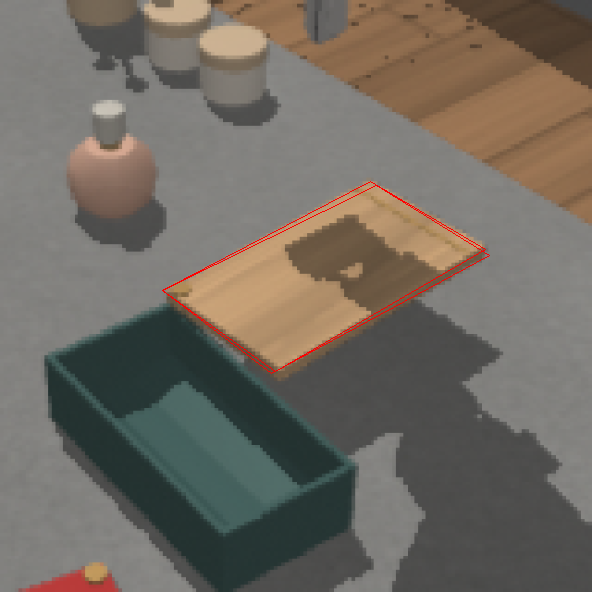

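Lid is at about 90.5° in world yaw. Lower the fingers beside the far edge (edge at y≈0.115, fingers at 0.149) and sweep back.

```bash
python3 -m creep '[[1,[0,0,-40],[0,0,0]],[1,[0,0,-85],[0,0,0]],[1,[0,0,-115],[0,0,0]],[1,[0,0,-127],[0,0,0]],[1,[0,0,-127],[0,0,0]],[1,[0,-10,-127],[0,0,0]],[1,[1,-18,-127],[0,0,1]],[1,[2,-29,-127],[0,0,-3]],[1,[3,-41,-127],[0,0,-7]],[1,[2,-53,-127],[0,0,-11]],[1,[1,-64,-127],[0,0,-15]],[1,[0,-76,-127],[0,0,-19]]]'
python3 - <<'E'
from h import *
s=cam('side')
cv2.imwrite('pics/m11.png',cv2.resize(s['frame'][90:250,230:390],(592,592),interpolation=3)[:,:,::-1])
E
```

```text
clock: 19.48
position: [0.7511, 0.0734, 0.0717]
tool_rot: [0.811, 0.584, 0.001, 0.0]
force: [-0.4, 1.1, 2.6]
width: 0.0004
```

View pics/m11.png

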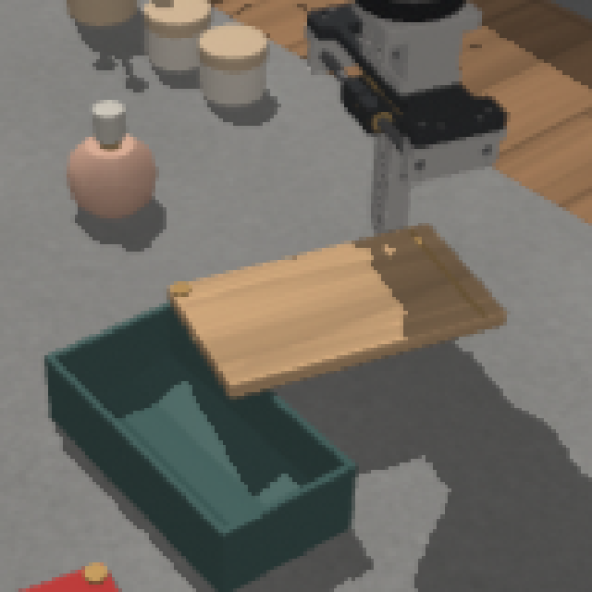

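The lid follows (free end crop 460,270). Continuing.

```bash
python3 -m creep '[[1,[-3,-12,-1],[0,0,-4]],[1,[-7,-23,-2],[0,0,-8]],[1,[-11,-34,-2],[0,0,-12]],[1,[-16,-45,-2],[0,0,-16]],[1,[-22,-56,-2],[0,0,-20]],[1,[-28,-66,-2],[0,0,-24]],[1,[-36,-75,-2],[0,0,-28]],[1,[-44,-84,-2],[0,0,-32]],[1,[-52,-93,-2],[0,0,-36]],[1,[-61,-101,-2],[0,0,-40]],[1,[-71,-108,-2],[0,0,-44]],[1,[-81,-114,-2],[0,0,-48]]]'
python3 - <<'E'
from h import *
s=cam('side')
cv2.imwrite('pics/m12.png',cv2.resize(s['frame'][90:250,230:390],(592,592),interpolation=3)[:,:,::-1])
E
```

```text
clock: 21.02
position: [0.6698, -0.0405, 0.0693]
tool_rot: [0.979, 0.204, 0.001, 0.0]
force: [1.6, -0.6, -0.1]
width: 0.0004
```

View pics/m12.png

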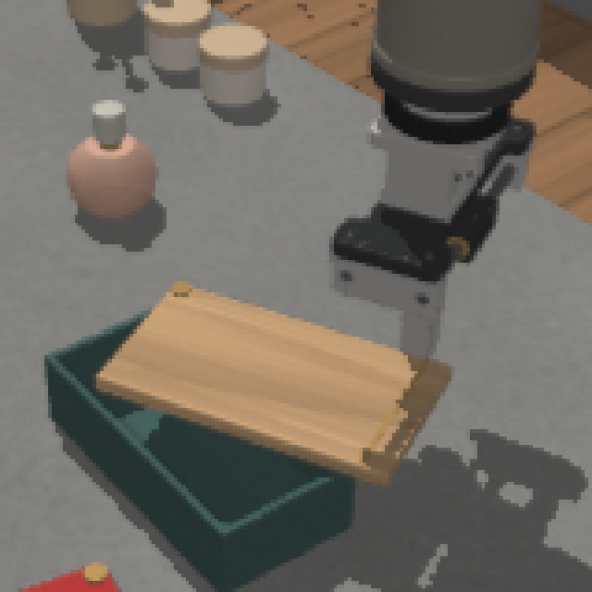

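```bash
python3 -m creep '[[1,[-10,-6,0],[0,0,-4]],[1,[-21,-11,0],[0,0,-8]],[1,[-32,-15,0],[0,0,-12]],[1,[-44,-19,0],[0,0,-16]],[1,[-55,-21,0],[0,0,-20]],[1,[-64,-22,0],[0,0,-23]],[1,[-70,-23,0],[0,0,-25]],[1,[-73,-23,0],[0,0,-26]],[1,[-73,-23,0],[0,0,-27]]]'
python3 -m creep '[[1,[-1,0,0],[0,0,0]],[1,[-2,0,0],[0,0,0]],[1,[-2,0,0],[0,0,0]]]'
python3 -m creep '[[1,[-1,0,0],[0,0,0]],[1,[-2,0,0],[0,0,0]],[1,[-2,0,0],[0,0,0]]]'
```

```text
clock: 22.2
position: [0.5966, -0.0627, 0.0686]
tool_rot: [1.0, -0.029, -0.0, -0.0]
force: [-0.4, 0.3, -0.1]
width: 0.0009
clock: 22.58
position: [0.5945, -0.0627, 0.0684]
tool_rot: [1.0, -0.029, -0.0, -0.0]
force: [1.3, 0.9, 0.1]
width: 0.0003
clock: 22.95
position: [0.5926, -0.0628, 0.0685]
tool_rot: [1.0, -0.029, 0.0, -0.0]
force: [2.8, 0.2, -1.5]
width: 0.0005
```

```bash
for i in 1 2; do :; done; python3 -m creep '[[1,[-1,0,0],[0,0,0]],[1,[-2,0,0],[0,0,0]],[1,[-2,0,0],[0,0,0]]]'
python3 -m creep '[[1,[-1,0,0],[0,0,0]],[1,[-2,0,0],[0,0,0]],[1,[-2,0,0],[0,0,0]]]'
python3 -m creep '[[1,[-1,0,0],[0,0,0]],[1,[-1,0,0],[0,0,0]]]'
```

```text
clock: 23.32
position: [0.5924, -0.0628, 0.0688]
tool_rot: [1.0, -0.029, 0.002, 0.0]
force: [11.3, 0.5, -7.7]
width: 0.0004
clock: 23.7
position: [0.5921, -0.0628, 0.0692]
tool_rot: [1.0, -0.029, 0.003, 0.0]
force: [21.3, -0.3, -11.9]
width: 0.0006
clock: 23.95
position: [0.5919, -0.0628, 0.0694]
tool_rot: [1.0, -0.029, 0.004, 0.001]
force: [25.5, -0.6, -15.7]
width: 0.0006
```

Hard contact at x≈0.592 is the shut stop. Back off +x, then up and clear for a check.

```bash
python3 -m creep '[[1,[4,0,0],[0,0,0]],[1,[12,0,0],[0,0,0]],[1,[25,0,0],[0,0,0]],[1,[30,0,40],[0,0,0]],[1,[30,0,90],[0,0,0]],[1,[30,0,140],[0,0,0]],[1,[30,60,150],[0,0,0]],[1,[30,120,150],[0,0,0]],[1,[10,180,150],[0,0,5]],[1,[-10,240,150],[0,0,10]],[1,[-40,300,150],[0,0,15]],[1,[-60,350,150],[0,0,20]]]'; python3 -m creep '[[1,[-40,50,0],[0,0,5]],[1,[-80,100,0],[0,0,10]],[1,[-120,150,0],[0,0,15]],[1,[-160,200,0],[0,0,20]],[1,[-160,200,0],[0,0,20]]]'
python3 - <<'E'
from h import *
c=cam('top','t9');s=cam('side','s9')
for n,q in(('top','perfume'),('top','compact'),('side','tweezer'),('side','perfume')):print(q,[(np.round(d['extent']).tolist(),round(d['conf'],2)) for d in r.boxes_of(n,q)][:2])
y=np.radians(-3.2);p=np.array([.5815,.1058]);o=p-R2(y)@[.056,.095]
rs=[(rect(o,y,-52,52,-103,103,.056),(255,0,255)),(rect(p,y,-108,8,-198,8,.069),(0,0,255))]
overlay(c,rs,(200,130,320,230),4,'a');overlay(s,rs,(230,155,345,255),4,'b')
a=cv2.imread('pics/a.png');b=cv2.imread('pics/b.png');cv2.imwrite('pics/ov13.png',np.hstack([cv2.resize(a,(432,360)),cv2.resize(b,(368,320)).copy() if 0 else cv2.resize(b,(368,360))]))
print(r.read_state()['force'])
E
```

```text
clock: 25.45
position: [0.5266, 0.2891, 0.2186]
tool_rot: [0.989, 0.146, -0.0, 0.0]
force: [1.5, -0.5, -0.4]
width: 0.0006
clock: 26.08
position: [0.3638, 0.4911, 0.2181]
tool_rot: [0.948, 0.318, -0.001, -0.0]
force: [1.6, -0.1, 0.4]
width: 0.0005
perfume [([154.0, 133.0, 32.0, 32.0], 0.62)]
compact [([154.0, 201.0, 26.0, 28.0], 0.89)]
tweezer [([441.0, 265.0, 42.0, 18.0], 0.82)]
perfume [([259.0, 134.0, 21.0, 33.0], 0.85)]
[ 0.59865457 -0.16458429  0.00805657]
```

View pics/ov13.png

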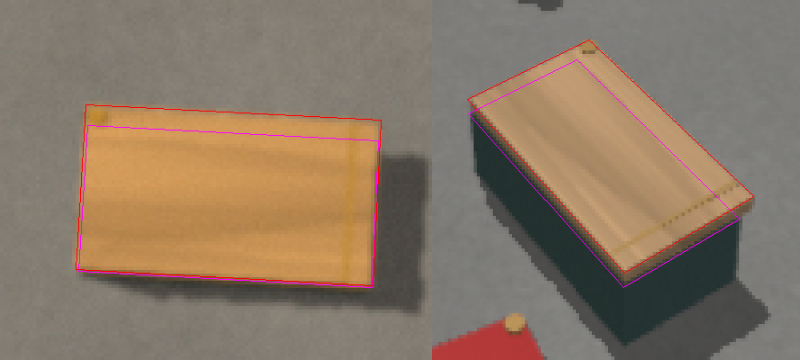

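View pics/s9.png

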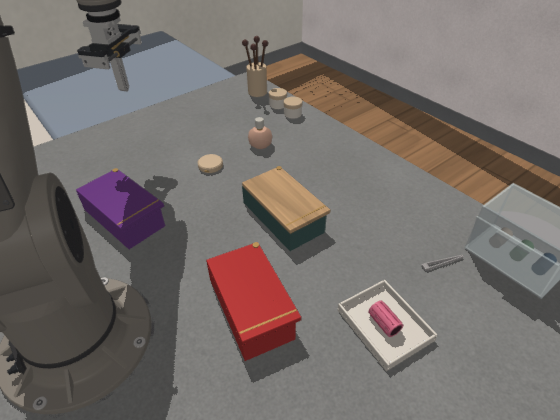

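View pics/t9.png

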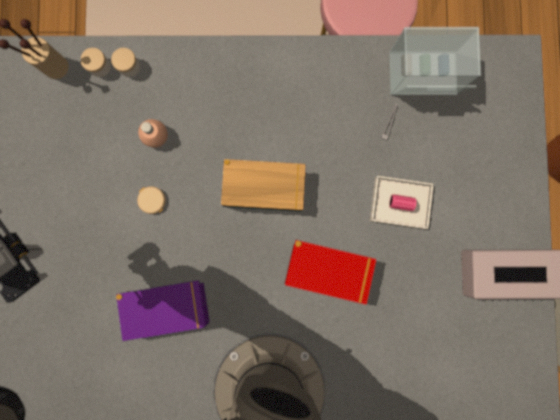

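Lid shut: its edges lie on the predicted shut outline in both views. The roller is in the dish (top 403,203; side 386,318). Perfume, compact and tweezers are where they were, and the arm is clear. Handing in.

```bash
python3 -c "
from plant import r
print(r.job_done())"
```

```text
the job is handed in; nothing more can be done
None
```

The roller is in the white dish and the lid is shut again; I handed the job in at about 26 s on the robot's clock.

- **Lid open:** I pushed the lid along its near edge to about 94°, clear of the box mouth.
- **Roller:** With the lid open I could see the roller in the side picture, so I didn't need to feel for it. I gripped it across its 36 mm width and laid it in the dish.
- **Lid shut:** I swept the lid back onto its stop, where the push force rose to about 30 N in total without the lid moving further.

**Last checks:** In both camera views the lid's edges lie on the predicted shut outline. The roller lies in the dish, and the arm is clear of everything. The perfume bottle, the compact and the tweezers are still in place; the detectors' readings for them shifted by no more than 4 pixels, which is within their usual scatter.

**What didn't go to plan:** The lid was already about 4° ajar at the start. My first colour masks for the box and the roller were wrong, so I corrected them before relying on the measurements. No check was left failing.

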